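Load and clamp the drilling cassette

TASK

Get the drilling cassette ready for the drill press: swing its clamp lever up out of the way, past upright, slide every aluminium bar blank on the bench into a pocket of its own width and push each fully home against the back stop, then swing the clamp lever all the way shut across the pocket mouths. All bars must be home before the clamp is brought down; leave the other things on the bench where they are.

Things in the scene. Friction and masses are not known exactly. Their poses are not given: they have to be found in the camera images.
- cassette: steel drilling cassette fixed on the table: five pockets side by side, open in front, roofed by two strips. Origin on the table under its middle; x from the mouths to the back, y left looking in. 247 mm wide; mouths at x = -56 mm, back face at +66; roof top 46 mm high; walls between pockets 10 mm with rounded noses. Its 8 mm floor plate runs out as a loading ledge to x = -126
- pocket_wide_a (a point): wide pocket: point at mid-mouth, on the pocket floor, 8 mm above the table; x runs into the pocket, z up. The pocket is 47 mm wide, 31 mm high and 112 mm deep to a solid back stop, so a 44 mm wide bar that is fully home sticks out 8 mm from the mouth (its centre 52 mm inside). Lies at y = -90 mm in the cassette's frame
- pocket_narrow_a (a point): narrow pocket: point at mid-mouth, on the pocket floor, 8 mm above the table; x runs into the pocket, z up. The pocket is 31 mm wide, 31 mm high and 112 mm deep to a solid back stop, so a 28 mm wide bar that is fully home sticks out 8 mm from the mouth (its centre 52 mm inside). Lies at y = -41 mm in the cassette's frame
- pocket_wide_b (a point): wide pocket: point at mid-mouth, on the pocket floor, 8 mm above the table; x runs into the pocket, z up. The pocket is 47 mm wide, 31 mm high and 112 mm deep to a solid back stop, so a 44 mm wide bar that is fully home sticks out 8 mm from the mouth (its centre 52 mm inside). Lies at y = 8 mm in the cassette's frame
- pocket_narrow_b (a point): narrow pocket: point at mid-mouth, on the pocket floor, 8 mm above the table; x runs into the pocket, z up. The pocket is 31 mm wide, 31 mm high and 112 mm deep to a solid back stop, so a 28 mm wide bar that is fully home sticks out 8 mm from the mouth (its centre 52 mm inside). Lies at y = 57 mm in the cassette's frame
- pocket_narrow_c (a point): narrow pocket: point at mid-mouth, on the pocket floor, 8 mm above the table; x runs into the pocket, z up. The pocket is 31 mm wide, 31 mm high and 112 mm deep to a solid back stop, so a 28 mm wide bar that is fully home sticks out 8 mm from the mouth (its centre 52 mm inside). Lies at y = 98 mm in the cassette's frame
- clamp (a joint): clamp lever of the cassette, a U-shaped steel frame 276 mm wide hinged near the back: 0 = shut (its cross bar, 18 mm high, 16 thick, lies 13 mm in front of the mouths and blocks them), grows as it swings up and back, 1.57 = upright, 1.75 = open stop. It stays where left; takes about 5 N at the handle
- clamp_grip (a point): middle of the clamp lever's handle: a black round bar 16 mm in diameter, along the cassette's y, 96 mm clear between the two stems that carry it. With the lever shut it is 95 mm above the table, right above the cross bar (63 mm above the arms' line); it is 138 mm from the hinge axis
- clamp_hinge (a point): point on the lever's hinge axis at the cassette's mid-width, 32 mm above the table, at x = +45 mm in the cassette's frame; the axis runs along the cassette's y
- wide_bar_a: solid aluminium bar blank, a plain rectangular bar 120 mm long (its x axis), 44 mm wide (y) and 28 mm high (z) as it lies flat on the table, about 400 g; origin at its centre. Goes in either wide pocket. May be absent (None from the start)
- wide_bar_b: solid aluminium bar blank, a plain rectangular bar 120 mm long (its x axis), 44 mm wide (y) and 28 mm high (z) as it lies flat on the table, about 400 g; origin at its centre. Goes in either wide pocket. May be absent (None from the start)
- narrow_bar_a: solid aluminium bar blank, a plain rectangular bar 120 mm long (its x axis), 28 mm wide (y) and 28 mm high (z) as it lies flat on the table, about 250 g; origin at its centre. Goes in any narrow pocket. May be absent (None from the start)
- narrow_bar_c: solid aluminium bar blank, a plain rectangular bar 120 mm long (its x axis), 28 mm wide (y) and 28 mm high (z) as it lies flat on the table, about 250 g; origin at its centre. Goes in any narrow pocket. May be absent (None from the start)
- narrow_bar_b: solid aluminium bar blank, a plain rectangular bar 120 mm long (its x axis), 28 mm wide (y) and 28 mm high (z) as it lies flat on the table, about 250 g; origin at its centre. Goes in any narrow pocket. May be absent (None from the start)
- bearing_ring: bystander: steel bearing ring 48 mm across, 20 mm high, flat on the table; origin under its middle
- wrench: bystander: steel wrench lying beyond the cassette
- spray_bottle: bystander: standing bottle 66 mm across, 170 mm high; origin under its middle
- v_block: bystander: steel vee block 60 x 50 x 44 mm; origin under its middle
- tube_offcut: bystander: offcut of galvanised square tube 150 mm long, 50 mm square; origin under its middle
- round_bar: bystander: short standing steel slug 38 mm across, 30 mm high; origin under its middle
There are look-alikes about, which are no part of the job. Leave any blue or red look-alike of the narrow_bar_a alone. Leave any purple look-alike of the narrow_bar_b alone.

How it is judged:
On the way, in this order (a step that is already met when the one before it is completed fails the run):
1. the clamp lever is swung open, to about upright or past it (over 1.45 rad) (value of joint clamp above 1.45 rad), for 0.2 s.
2. every bar is home in a pocket of its width (within 5 mm of the stop) while the clamp is still up (over 1.0 rad) (((x of wide_bar_a in the frame of pocket_wide_a between 0.047 and 0.058 m and y of wide_bar_a in the frame of pocket_wide_a between -0.005 and 0.005 m and z of wide_bar_a in the frame of pocket_wide_a between 0.009 and 0.019 m and angle between the x axis of wide_bar_a and the x axis of pocket_wide_a, either way round below 0.08 rad) or (x of wide_bar_a in the frame of pocket_wide_b between 0.047 and 0.058 m and y of wide_bar_a in the frame of pocket_wide_b between -0.005 and 0.005 m and z of wide_bar_a in the frame of pocket_wide_b between 0.009 and 0.019 m and angle between the x axis of wide_bar_a and the x axis of pocket_wide_b, either way round below 0.08 rad)) and ((x of wide_bar_b in the frame of pocket_wide_a between 0.047 and 0.058 m and y of wide_bar_b in the frame of pocket_wide_a between -0.005 and 0.005 m and z of wide_bar_b in the frame of pocket_wide_a between 0.009 and 0.019 m and angle between the x axis of wide_bar_b and the x axis of pocket_wide_a, either way round below 0.08 rad) or (x of wide_bar_b in the frame of pocket_wide_b between 0.047 and 0.058 m and y of wide_bar_b in the frame of pocket_wide_b between -0.005 and 0.005 m and z of wide_bar_b in the frame of pocket_wide_b between 0.009 and 0.019 m and angle between the x axis of wide_bar_b and the x axis of pocket_wide_b, either way round below 0.08 rad)) and ((x of narrow_bar_a in the frame of pocket_narrow_a between 0.047 and 0.058 m and y of narrow_bar_a in the frame of pocket_narrow_a between -0.005 and 0.005 m and z of narrow_bar_a in the frame of pocket_narrow_a between 0.009 and 0.019 m and angle between the x axis of narrow_bar_a and the x axis of pocket_narrow_a, either way round below 0.08 rad) or (x of narrow_bar_a in the frame of pocket_narrow_b between 0.047 and 0.058 m and y of narrow_bar_a in the frame of pocket_narrow_b between -0.005 and 0.005 m and z of narrow_bar_a in the frame of pocket_narrow_b between 0.009 and 0.019 m and angle between the x axis of narrow_bar_a and the x axis of pocket_narrow_b, either way round below 0.08 rad) or (x of narrow_bar_a in the frame of pocket_narrow_c between 0.047 and 0.058 m and y of narrow_bar_a in the frame of pocket_narrow_c between -0.005 and 0.005 m and z of narrow_bar_a in the frame of pocket_narrow_c between 0.009 and 0.019 m and angle between the x axis of narrow_bar_a and the x axis of pocket_narrow_c, either way round below 0.08 rad)) and ((x of narrow_bar_b in the frame of pocket_narrow_a between 0.047 and 0.058 m and y of narrow_bar_b in the frame of pocket_narrow_a between -0.005 and 0.005 m and z of narrow_bar_b in the frame of pocket_narrow_a between 0.009 and 0.019 m and angle between the x axis of narrow_bar_b and the x axis of pocket_narrow_a, either way round below 0.08 rad) or (x of narrow_bar_b in the frame of pocket_narrow_b between 0.047 and 0.058 m and y of narrow_bar_b in the frame of pocket_narrow_b between -0.005 and 0.005 m and z of narrow_bar_b in the frame of pocket_narrow_b between 0.009 and 0.019 m and angle between the x axis of narrow_bar_b and the x axis of pocket_narrow_b, either way round below 0.08 rad) or (x of narrow_bar_b in the frame of pocket_narrow_c between 0.047 and 0.058 m and y of narrow_bar_b in the frame of pocket_narrow_c between -0.005 and 0.005 m and z of narrow_bar_b in the frame of pocket_narrow_c between 0.009 and 0.019 m and angle between the x axis of narrow_bar_b and the x axis of pocket_narrow_c, either way round below 0.08 rad)) and ((x of narrow_bar_c in the frame of pocket_narrow_a between 0.047 and 0.058 m and y of narrow_bar_c in the frame of pocket_narrow_a between -0.005 and 0.005 m and z of narrow_bar_c in the frame of pocket_narrow_a between 0.009 and 0.019 m and angle between the x axis of narrow_bar_c and the x axis of pocket_narrow_a, either way round below 0.08 rad) or (x of narrow_bar_c in the frame of pocket_narrow_b between 0.047 and 0.058 m and y of narrow_bar_c in the frame of pocket_narrow_b between -0.005 and 0.005 m and z of narrow_bar_c in the frame of pocket_narrow_b between 0.009 and 0.019 m and angle between the x axis of narrow_bar_c and the x axis of pocket_narrow_b, either way round below 0.08 rad) or (x of narrow_bar_c in the frame of pocket_narrow_c between 0.047 and 0.058 m and y of narrow_bar_c in the frame of pocket_narrow_c between -0.005 and 0.005 m and z of narrow_bar_c in the frame of pocket_narrow_c between 0.009 and 0.019 m and angle between the x axis of narrow_bar_c and the x axis of pocket_narrow_c, either way round below 0.08 rad)) and value of joint clamp above 1 rad), for 0.2 s.
At the end, for the whole second after the job is handed in: every bar present lies at rest in a pocket of its own width, within 5 mm of the back stop, and the clamp lever is shut (under 0.08 rad) (((x of wide_bar_a in the frame of pocket_wide_a between 0.047 and 0.058 m and y of wide_bar_a in the frame of pocket_wide_a between -0.005 and 0.005 m and z of wide_bar_a in the frame of pocket_wide_a between 0.009 and 0.019 m and angle between the x axis of wide_bar_a and the x axis of pocket_wide_a, either way round below 0.08 rad) or (x of wide_bar_a in the frame of pocket_wide_b between 0.047 and 0.058 m and y of wide_bar_a in the frame of pocket_wide_b between -0.005 and 0.005 m and z of wide_bar_a in the frame of pocket_wide_b between 0.009 and 0.019 m and angle between the x axis of wide_bar_a and the x axis of pocket_wide_b, either way round below 0.08 rad)) and ((x of wide_bar_b in the frame of pocket_wide_a between 0.047 and 0.058 m and y of wide_bar_b in the frame of pocket_wide_a between -0.005 and 0.005 m and z of wide_bar_b in the frame of pocket_wide_a between 0.009 and 0.019 m and angle between the x axis of wide_bar_b and the x axis of pocket_wide_a, either way round below 0.08 rad) or (x of wide_bar_b in the frame of pocket_wide_b between 0.047 and 0.058 m and y of wide_bar_b in the frame of pocket_wide_b between -0.005 and 0.005 m and z of wide_bar_b in the frame of pocket_wide_b between 0.009 and 0.019 m and angle between the x axis of wide_bar_b and the x axis of pocket_wide_b, either way round below 0.08 rad)) and ((x of narrow_bar_a in the frame of pocket_narrow_a between 0.047 and 0.058 m and y of narrow_bar_a in the frame of pocket_narrow_a between -0.005 and 0.005 m and z of narrow_bar_a in the frame of pocket_narrow_a between 0.009 and 0.019 m and angle between the x axis of narrow_bar_a and the x axis of pocket_narrow_a, either way round below 0.08 rad) or (x of narrow_bar_a in the frame of pocket_narrow_b between 0.047 and 0.058 m and y of narrow_bar_a in the frame of pocket_narrow_b between -0.005 and 0.005 m and z of narrow_bar_a in the frame of pocket_narrow_b between 0.009 and 0.019 m and angle between the x axis of narrow_bar_a and the x axis of pocket_narrow_b, either way round below 0.08 rad) or (x of narrow_bar_a in the frame of pocket_narrow_c between 0.047 and 0.058 m and y of narrow_bar_a in the frame of pocket_narrow_c between -0.005 and 0.005 m and z of narrow_bar_a in the frame of pocket_narrow_c between 0.009 and 0.019 m and angle between the x axis of narrow_bar_a and the x axis of pocket_narrow_c, either way round below 0.08 rad)) and ((x of narrow_bar_b in the frame of pocket_narrow_a between 0.047 and 0.058 m and y of narrow_bar_b in the frame of pocket_narrow_a between -0.005 and 0.005 m and z of narrow_bar_b in the frame of pocket_narrow_a between 0.009 and 0.019 m and angle between the x axis of narrow_bar_b and the x axis of pocket_narrow_a, either way round below 0.08 rad) or (x of narrow_bar_b in the frame of pocket_narrow_b between 0.047 and 0.058 m and y of narrow_bar_b in the frame of pocket_narrow_b between -0.005 and 0.005 m and z of narrow_bar_b in the frame of pocket_narrow_b between 0.009 and 0.019 m and angle between the x axis of narrow_bar_b and the x axis of pocket_narrow_b, either way round below 0.08 rad) or (x of narrow_bar_b in the frame of pocket_narrow_c between 0.047 and 0.058 m and y of narrow_bar_b in the frame of pocket_narrow_c between -0.005 and 0.005 m and z of narrow_bar_b in the frame of pocket_narrow_c between 0.009 and 0.019 m and angle between the x axis of narrow_bar_b and the x axis of pocket_narrow_c, either way round below 0.08 rad)) and ((x of narrow_bar_c in the frame of pocket_narrow_a between 0.047 and 0.058 m and y of narrow_bar_c in the frame of pocket_narrow_a between -0.005 and 0.005 m and z of narrow_bar_c in the frame of pocket_narrow_a between 0.009 and 0.019 m and angle between the x axis of narrow_bar_c and the x axis of pocket_narrow_a, either way round below 0.08 rad) or (x of narrow_bar_c in the frame of pocket_narrow_b between 0.047 and 0.058 m and y of narrow_bar_c in the frame of pocket_narrow_b between -0.005 and 0.005 m and z of narrow_bar_c in the frame of pocket_narrow_b between 0.009 and 0.019 m and angle between the x axis of narrow_bar_c and the x axis of pocket_narrow_b, either way round below 0.08 rad) or (x of narrow_bar_c in the frame of pocket_narrow_c between 0.047 and 0.058 m and y of narrow_bar_c in the frame of pocket_narrow_c between -0.005 and 0.005 m and z of narrow_bar_c in the frame of pocket_narrow_c between 0.009 and 0.019 m and angle between the x axis of narrow_bar_c and the x axis of pocket_narrow_c, either way round below 0.08 rad)) and linear speed of each of wide_bar_a, wide_bar_b, narrow_bar_a, narrow_bar_b, narrow_bar_c below 0.02 m/s and value of joint clamp below 0.08 rad); the robot touches nothing.
It fails at once if one of the bystanders on the bench is moved more than 40 mm (distance of any of bearing_ring, wrench, spray_bottle, v_block, tube_offcut, round_bar from where it was at the start of the episode above 0.04 m).
Of wide_bar_a, wide_bar_b, narrow_bar_a, narrow_bar_b, narrow_bar_c only 3 to 5 are there at a start; the rules pass over those that are not, and their reading is None.
At some moment in a run one of wide_bar_a, wide_bar_b, narrow_bar_a, narrow_bar_b, narrow_bar_c may be knocked a few centimetres aside while the robot is not near it.
Once in a run the grip may slacken for a moment while it holds something.
It also fails if it takes over 210 s, if anything falls off the work surface, if the arm or the gripper's body presses on something with over 40 N, if the wrist force passes 120 N, or if a joint passes its speed limit or range.

ROBOT

A 6-joint arm with a two-finger parallel gripper is mounted at the origin on the work surface. World frame = base frame: x ahead of the robot, y to its left, z up, the work surface at z = 0. Lengths are in m, angles in rad, forces in N, time in s.
With the tool pointing down it reaches from about 0.25 to 0.85 m from the base axis. Payload 12.5 kg.
Tool frame: the origin (TCP) lies midway between the tips of the shut fingers; the grasp point (between the pads) lies 19 mm behind it; z points along the fingers, y is the line along which they close (so a half turn about z gives the same grasp; the last joint's range is limited). The gripper opens to 93 mm and grips with 3 to 60 N. Pads are 15 mm wide; open, the fingers measure 128 mm over their backs; the gripper's body (75 mm by 188 mm) begins 65 mm behind the grasp point.
Start: joints at [-1.389, 0.351, 1.652, -0, 1.139, -0.085], TCP at [0.145, -0.531, 0.219] pointing down, gripper open.
Joint ranges: [-2.75, 2.75], [-0.79, 2.1], [0.01, 2.65], [-1.57, 4.71], [0.07, 3.14], [-2.87, 2.87]. Speed limits (rad/s): [2.22, 2.22, 2.79, 3.14, 3.14, 3.14].

INTERFACE

Orientations are given as a unit quaternion [x, y, z, w].
In Python, from plant import bot gives the robot as it stands. Calls block until the motion is done:
- bot.move_ptp(position, orientation): joint-space move of the TCP to a pose.
- bot.move_straight(position, rotation=None, v=0.15, guard=None): straight line of the TCP; rotation=None keeps the orientation; v is the mean speed in m/s. With guard (N) it stops when the force on the tool has changed by that much, and returns True; else False.
- bot.goto_joints(angles): joint-space move.
- bot.move_gripper(opening, newtons=None): finger opening in m; newtons is the grip in N (None keeps the last); returns when the fingers have stopped.
- bot.pause(seconds).
- bot.ik(position, orientation): joint angles nearest the present ones, or None.
- bot.read_state(): the state.
- bot.snapshot(name): name is "scene" or "top" or "wrist"; returns a dict with "image" (480x640x3 uint8, red, green, blue), "z_map" (480x640 float32, m along the optical axis (not along the pixel's ray), 0 where there is no reading), "camera_matrix" (3x3 intrinsics, pixels), "cam_to_world" (4x4, takes a point from camera to world coordinates). Camera axes: x right, y down, z forward; pixel columns grow to the right and rows downward; lengths in m; the calibration is good to about 2 mm. The wrist camera is an equidistant fisheye: a pixel r from the principal point sees the ray r / f radians off the axis. A picture is of the moment at which its call begins.
A pose or a line that the arm cannot do raises bot.MotionError and nothing moves.
- bot.hand_in(): hands the job in; it is judged then, once.
The state is a dict: "time": time; "q": joint angles; "qvel": joint speeds; "effort": joint torques, N m; "eef_pos": TCP position; "tool_rot": TCP orientation; "contact_force": force on the tool from outside, world axes, zero at the start; "moment": the same for the moment, N m; "opening": finger opening in m; "finger_force": force on a finger pad.
Only numpy, scipy, OpenCV 4.12 (cv2) and the standard library are available. Lean on these libraries where they do the work, as an engineer would, in place of code of your own. Each camera call takes 0.05 s, during which the arm holds its last target. There are 200 camera calls.

## Working session

There is one attempt and no reset: what is moved stays moved. The work goes in short steps, each a Python script; the robot and the scene stay as the last script left them, time stands still between calls to the robot, and variables do not carry over. Pictures are saved under pics/ and viewed, at most 14 in all, crops included, and the job is handed in when it is done.

```bash
ls; mkdir -p pics; cat > h.py <<'E'
import numpy as np, cv2, pickle
from plant import bot
def snap(n,save=None):
    s=bot.snapshot(n)
    if save: cv2.imwrite('pics/'+save+'.png',s['image'][:,:,::-1])
    return s
def world(s):
    K=s['camera_matrix'];T=s['cam_to_world'];z=s['z_map']
    v,u=np.mgrid[0:480,0:640]
    P=np.stack([(u-K[0,2])/K[0,0]*z,(v-K[1,2])/K[1,1]*z,z],-1)
    W=P@T[:3,:3].T+T[:3,3]; W[z==0]=np.nan
    return W
E
python3 - <<'E'
from h import *
for n in('top','scene'):
    s=snap(n,n+'1'); pickle.dump(s,open(n+'1.pkl','wb'))
    print(s['camera_matrix'],s['cam_to_world'])
print(bot.read_state())
E
```

```text
pics
[[441.42248278   0.         317.6535134 ]
 [  0.         441.42248278 235.61401289]
 [  0.           0.           1.        ]] [[ 0.00955998 -0.99411045  0.10794912  0.43140788]
 [-0.99986919 -0.00809482  0.0140027  -0.11838351]
 [-0.0130464  -0.10806886 -0.9940578   1.06533325]
 [ 0.          0.          0.          1.        ]]
[[607.18171994   0.         312.72353078]
 [  0.         607.18171994 234.6287868 ]
 [  0.           0.           1.        ]] [[ 0.5564643   0.66627853 -0.4964075   1.14239327]
 [ 0.83081805 -0.43942419  0.34153732 -0.5412038 ]
 [ 0.00942553 -0.60247764 -0.79808011  1.05221767]
 [ 0.          0.          0.          1.        ]]
{'time': 0.1, 'q': array([-1.38863338e+00,  3.51149026e-01,  1.65228652e+00,  2.91720562e-05,
        1.13914796e+00, -8.45998152e-02]), 'qvel': array([ 0.00012347, -0.00069379, -0.00022537,  0.00054766, -0.00090084,
        0.00155769]), 'effort': array([ 7.55934925e-04, -4.98028278e+01, -2.85703415e+01,  7.00150291e-02,
        2.39034503e-02, -7.36584639e-05]), 'eef_pos': array([ 0.14496539, -0.53025487,  0.2182015 ]), 'tool_rot': array([ 9.91118574e-01,  1.32980173e-01, -1.09286151e-05, -4.95480885e-04]), 'contact_force': array([-0.14895788, -0.06535396,  0.33112399]), 'moment': array([-0.01383208, -0.04585569,  0.00672219]), 'finger_force': 0.0, 'opening': 0.09290005507988587}
```

View pics/top1.png

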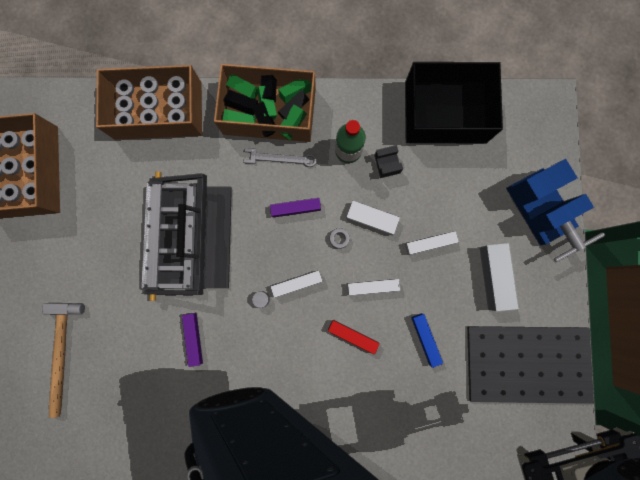

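View pics/scene1.png

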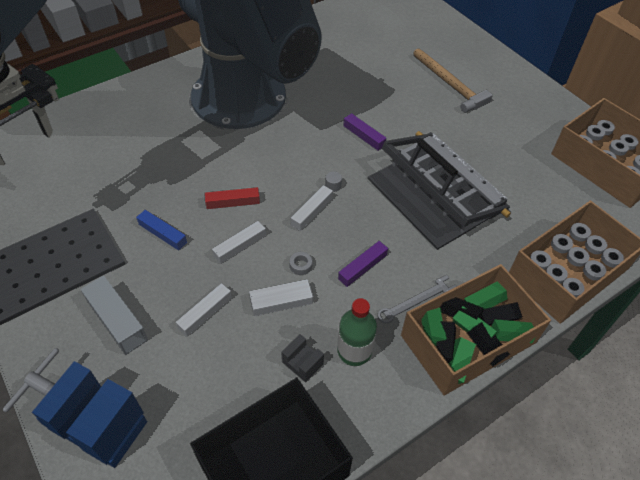

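Top view: the cassette is at (175,235) with its mouths facing right. White bars: one wide at (373,218), narrow ones at (432,243), (297,284) and (373,288). The tube is at (500,277), and the coloured look-alikes and bystanders are clear. Next I measure poses.

```bash
cat >> h.py <<'E'
def bars(s,W=None):
    W=world(s) if W is None else W
    im=s['image'].astype(int)
    m=(np.abs(W[...,2]-.028)<.007)&(im.min(-1)>120)&(im.max(-1)-im.min(-1)<30)
    n,l,st,c=cv2.connectedComponentsWithStats(m.astype(np.uint8))
    out=[]
    for i in range(1,n):
        if st[i,4]<250: continue
        p=W[l==i][:,:2].astype(np.float32)
        r=cv2.minAreaRect(p*1000); b=cv2.boxPoints(r)
        e=[b[1]-b[0],b[2]-b[1]]; e.sort(key=np.linalg.norm); L=e[1]
        out.append(dict(c=np.array(r[0])/1000,L=np.linalg.norm(L),w=np.linalg.norm(e[0]),yaw=np.arctan2(L[1],L[0])%np.pi,z=np.median(W[l==i][:,2]),px=c[i].round(),n=st[i,4]))
    return out
E
python3 - <<'E'
from h import *
for n in('top','scene'):
    s=pickle.load(open(n+'1.pkl','rb'));W=world(s)
    for b in bars(s,W):print(n,{k:np.round(v,4) for k,v in b.items()})
    # ortho height+colour map around cassette
    x0,y0=.25,.02;  R=1000
    if n=='top':
        H=np.zeros((320,330),np.float32)
    # cassette height classes
    m=(W[...,1]>.05)&(W[...,1]<.32)&(W[...,0]>.25)&(W[...,0]<.6)
    print(n,np.histogram(W[m][:,2],bins=np.arange(-.01,.12,.005)))
    for lo,hi in((.041,.051),(.004,.012),(.088,.11)):
        mm=(m&(W[...,2]>lo)&(W[...,2]<hi)).astype(np.uint8)
        k,l,st,c=cv2.connectedComponentsWithStats(mm)
        for i in range(1,k):
            if st[i,4]<120:continue
            r=cv2.minAreaRect((W[l==i][:,:2]*1000).astype(np.float32)); print(lo,st[i],c[i].round(),np.round(cv2.boxPoints(r)).tolist(),r[2])
s=pickle.load(open('top1.pkl','rb'))
c=cv2.resize(s['image'][160:310,130:290,::-1],None,fx=4,fy=4,interpolation=cv2.INTER_CUBIC);cv2.imwrite('pics/cas.png',c[:600])
E
```

```text
top {'c': array([ 0.5902, -0.2343]), 'L': np.float32(119.5328), 'w': np.float32(44.3432), 'yaw': np.float32(1.2335), 'z': np.float64(0.0283), 'px': array([373., 217.]), 'n': np.int32(911)}
top {'c': array([ 0.5304, -0.3734]), 'L': np.float32(118.9097), 'w': np.float32(27.9109), 'yaw': np.float32(1.8235), 'z': np.float64(0.0282), 'px': array([432., 242.]), 'n': np.int32(592)}
top {'c': array([ 0.4307, -0.0544]), 'L': np.float32(118.9819), 'w': np.float32(27.453), 'yaw': np.float32(1.9091), 'z': np.float64(0.0287), 'px': array([296., 284.]), 'n': np.int32(594)}
top {'c': array([ 0.4254, -0.2354]), 'L': np.float32(119.1202), 'w': np.float32(27.4031), 'yaw': np.float32(1.6707), 'z': np.float64(0.0284), 'px': array([374., 287.]), 'n': np.int32(604)}
top {'c': array([0.3676, 0.4981]), 'L': np.float32(86.1243), 'w': np.float32(21.1047), 'yaw': np.float32(1.5731), 'z': np.float64(0.0264), 'px': array([ 58., 308.]), 'n': np.int32(262)}
top (array([  12, 3175, 5677, 2327,  759,   47,   77,  453,  173,  312,  558,
       1502,  125,   25,   52,  117,  169,  464,  144,   15,   11,   16,
        
[... 2230 characters left out ...]
 0.005,  0.01 ,  0.015,  0.02 ,  0.025,
        0.03 ,  0.035,  0.04 ,  0.045,  0.05 ,  0.055,  0.06 ,  0.065,
        0.07 ,  0.075,  0.08 ,  0.085,  0.09 ,  0.095,  0.1  ,  0.105,
        0.11 ,  0.115]))
0.041 [402 132  84  54 925] [451. 158.] [[390.0, 289.0], [413.0, 210.0], [608.0, 266.0], [585.0, 345.0]] 15.990570068359375
0.041 [413 161  29  29 153] [427. 175.] [[468.0, 191.0], [567.0, 186.0], [568.0, 203.0], [469.0, 208.0]] 87.2060546875
0.004 [ 368  163   75   65 1999] [406. 194.] [[416.0, 192.0], [417.0, 103.0], [600.0, 105.0], [600.0, 193.0]] 0.537390947341919
0.004 [451 183  23  15 131] [461. 190.] [[566.0, 291.0], [566.0, 232.0], [584.0, 232.0], [584.0, 291.0]] 0.196651428937912
```

View pics/cas.png

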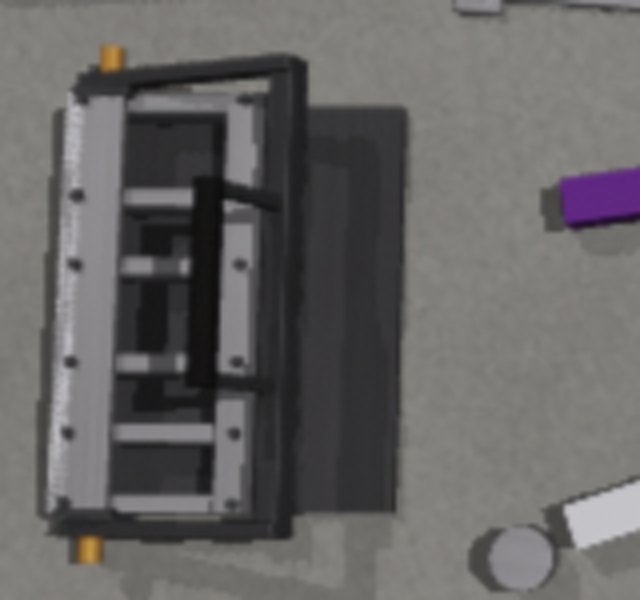

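The crop shows the clamp already partly raised: the crossbar is over the mouths at crop x≈285 and the black handle runs (205,180)-(200,385). The ledge's front edge is at crop x≈400. I'll refit without the x<0.6 clipping.

```bash
python3 - <<'E'
from h import *
for n in('top','scene'):
    s=pickle.load(open(n+'1.pkl','rb'));W=world(s); g=s['image'].max(-1)
    m=(W[...,1]>.05)&(W[...,1]<.36)&(W[...,0]>.33)&(W[...,0]<.72)
    for nm,mm in(('ledge',m&(abs(W[...,2]-.0085)<.004)&(g<75)&(W[...,1]<.19)),('roof',m&(abs(W[...,2]-.046)<.004)&(g>90)),('clamp',m&(W[...,2]>.055)&(W[...,2]<.15))):
        mm=cv2.morphologyEx(mm.astype(np.uint8),cv2.MORPH_OPEN,np.ones((3,3),np.uint8)) if nm!='clamp' else mm.astype(np.uint8)
        k,l,st,c=cv2.connectedComponentsWithStats(mm)
        for i in range(1,k):
            if st[i,4]<80:continue
            P=W[l==i];r=cv2.minAreaRect((P[:,:2]*1000).astype(np.float32)); print(n,nm,st[i],P.mean(0).round(4),'z',np.percentile(P[:,2],[5,50,95]).round(4),np.round(cv2.boxPoints(r)).tolist(),round(r[2],2))
# ledge front edge by ray to z=.008 of dark->light transition; top
s=pickle.load(open('top1.pkl','rb'));K=s['camera_matrix'];T=s['cam_to_world'];g=cv2.cvtColor(s['image'],cv2.COLOR_RGB2GRAY).astype(float)
def ray(u,v,z):
    d=T[:3,:3]@[(u-K[0,2])/K[0,0],(v-K[1,2])/K[1,1],1];return T[:3,3]+d*(z-T[2,3])/d[2]
pts=[]
for v in range(192,285,4):
    row=g[v,220:245];i=np.argmax(np.diff(row));pts.append(ray(220+i+.5,v,.008)[:2])
pts=np.array(pts);print(pts.round(4).tolist());f=np.polyfit(pts[:,0],pts[:,1],1);print('edge fit',f,np.std(np.polyval(f,pts[:,0])-pts[:,1]))
# ledge ends: columns
for u in(212,216,220,224,228):
    a=g[178:196,u];b=g[278:298,u];i=np.argmin(np.diff(a));j=np.argmax(np.diff(b));print(u,ray(u,178+i+.5,.008)[:2].round(4),ray(u,278+j+.5,.008)[:2].round(4))
E
```

```text
top ledge [ 204  187   27  101 2280] [0.5408 0.1396 0.0086] z [0.0057 0.0086 0.0115] [[421.0, 169.0], [421.0, 109.0], [664.0, 110.0], [664.0, 171.0]] 0.37
top roof [ 142  184   19  103 1326] [0.5408 0.284  0.0465] z [0.0436 0.0465 0.0494] [[422.0, 303.0], [422.0, 266.0], [662.0, 267.0], [662.0, 304.0]] 0.24
top roof [186 186   9  20 141] [0.6342 0.1974 0.0465] z [0.0436 0.0466 0.0491] [[612.0, 188.0], [658.0, 187.0], [658.0, 206.0], [612.0, 207.0]] 89.25
top roof [185 227   8  23 167] [0.5349 0.1969 0.0468] z [0.044  0.0469 0.0493] [[508.0, 204.0], [509.0, 186.0], [561.0, 189.0], [560.0, 207.0]] 3.04
top roof [183 269   9  19 122] [0.4425 0.197  0.0467] z [0.0441 0.0466 0.049 ] [[419.0, 190.0], [461.0, 186.0], [462.0, 204.0], [421.0, 208.0]] 85.17
top clamp [ 166  173   41  122 1961] [0.5409 0.1736 0.0902] z [0.0636 0.0785 0.1415] [[404.0, 240.0], [406.0, 150.0], [682.0, 155.0], [680.0, 245.0]] 1.08
scene ledge [ 379  166   81   79 2001] [0.5544 0.1469 0.0075] z [0.0049 0.0074 0.0107] [[422.0, 105.0], [667.0, 104.0], [667.0, 190.0], [422.0, 190.0]] 89.81
scene roof [426 135  59  50 6
[... 396 characters left out ...]
683.0, 239.0], [405.0, 240.0]] 89.93
[[0.6516, 0.1079], [0.6417, 0.1076], [0.6318, 0.1073], [0.6219, 0.1095], [0.6121, 0.1092], [0.6022, 0.1089], [0.5924, 0.1086], [0.5826, 0.1083], [0.5728, 0.1079], [0.563, 0.1076], [0.5533, 0.1073], [0.5436, 0.107], [0.5338, 0.1092], [0.5242, 0.1089], [0.5145, 0.1086], [0.5048, 0.1083], [0.4952, 0.108], [0.4856, 0.1077], [0.476, 0.1074], [0.4664, 0.1071], [0.4569, 0.1068], [0.4473, 0.1089], [0.4378, 0.1062], [0.4283, 0.1083]]
edge fit [0.0040467  0.10582297] 0.0007773946884072797
212 [0.665  0.1562] [0.4196 0.1475]
216 [0.6651 0.1464] [0.4197 0.1379]
220 [0.6651 0.1366] [0.4198 0.1283]
224 [0.6652 0.1268] [0.4199 0.1188]
228 [0.6653 0.1169] [0.42   0.1092]
```

```bash
cat >> h.py <<'E'
CX,CY,YAW=.5433,.2330,.003   # cassette origin estimate
def quat(a): return [np.cos(a/2),np.sin(a/2),0,0]
def best(p,a):
    c=[]
    for k in(a,a-np.pi,a+np.pi):
        q=bot.ik(p,quat(k))
        if q is not None: c.append((abs(q[5]),k))
    return min(c)[1]
def F(): 
    s=bot.read_state(); return s['contact_force'].round(1),s['eef_pos'].round(4),round(s['time'],1)
def hand(th): # handle world y,z
    ph=th+.477; return CY+.045-.138*np.cos(ph), .032+.138*np.sin(ph)
E
python3 - <<'E'
from h import *
y,z=hand(.35); x=CX
a=best([x,y,z+.1],0.); print(a,bot.ik([x,y,z+.1],quat(a)))
bot.move_gripper(.04,20)
bot.move_ptp([x,y,z+.10],quat(a))
h=bot.move_straight([x,y,z-.019],v=.1,guard=10); print(h,F(),y,z)
if h: raise SystemExit
bot.move_gripper(.026)
for th in np.arange(.4,1.73,.11).tolist()+[1.74]:
    yy,zz=hand(th); h=bot.move_straight([x,yy,zz-.019],v=.1,guard=30)
    print(round(th,2),h,F())
    if h:break
E
```

```text
3.141592653589793 [ 2.46345914e-01  3.79362820e-01  1.57157669e+00 -4.44089210e-16
  1.19065314e+00 -1.32445041e+00]
False (array([ 1.1, -0.2,  0.1]), array([0.5437, 0.1847, 0.1152]), 5.3) 0.18456206107831347 0.13355467281256525
0.4 False (array([-0.5,  0.6,  0.1]), array([0.5435, 0.1902, 0.1195]), 6.0)
0.51 False (array([ 0.3, -2.5,  2.3]), array([0.5436, 0.2019, 0.1288]), 6.3)
0.62 False (array([ 0.2, -2.6,  2.3]), array([0.5437, 0.215 , 0.1364]), 6.6)
0.73 False (array([ 0.5, -0.6,  0.2]), array([0.5432, 0.2293, 0.142 ]), 6.9)
0.84 False (array([-0.4,  0.5, -0.4]), array([0.5431, 0.2437, 0.1462]), 7.2)
0.95 False (array([-0.5,  0.7, -0.8]), array([0.5432, 0.2584, 0.1492]), 7.5)
1.06 False (array([-0.4,  0.1,  0.3]), array([0.5432, 0.2735, 0.1506]), 7.8)
1.17 False (array([0.4, 0.3, 0.1]), array([0.5432, 0.2886, 0.1504]), 8.1)
1.28 False (array([ 0.1,  0.6, -0.6]), array([0.5432, 0.3037, 0.1484]), 8.4)
1.39 False (array([-0.1,  0.3, -0.1]), array([0.5431, 0.3185, 0.1447]), 8.7)
1.5 False (array([-0.2, -0.3, -1. ]), array([0.5431, 0.3327, 0.1395]), 9.0)
1.61 False (array([-1.5,  0.8, -0.7]), array([0.543 , 0.3464, 0.1326]), 9.3)
1.72 False (array([ 0.2, -0.3, -0.1]), array([0.543 , 0.3591, 0.1244]), 9.6)
1.74 False (array([-0.1, -0.1,  0.3]), array([0.5433, 0.3611, 0.1232]), 9.9)
```

```bash
python3 - <<'E'
from h import *
snap('scene','s2')
im=cv2.imread('pics/s2.png');cv2.imwrite('pics/s2c.png',cv2.resize(im[40:260,330:630],None,fx=2.5,fy=2.5))
E
```

```text
(no output)
```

View pics/s2c.png

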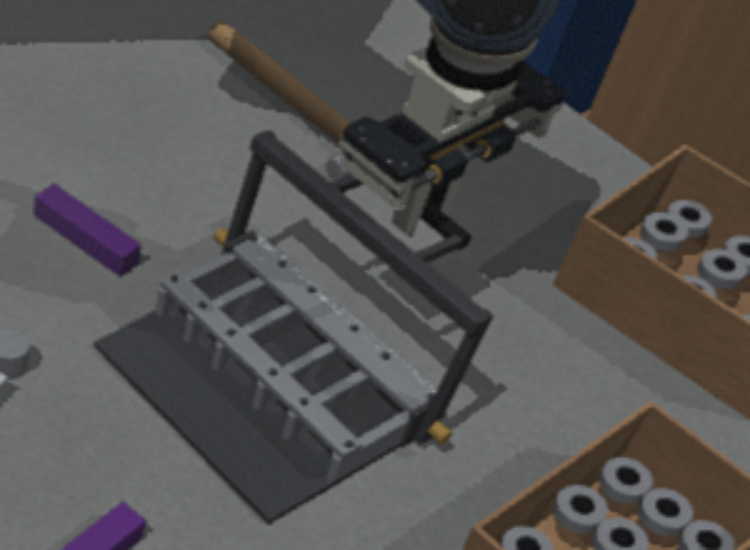

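The frame is swung up, with the handle still caged behind it at crop (440,250). Next I back the gripper off and remeasure the clamp angle, the pockets and the bars.

```bash
python3 - <<'E'
from h import *
bot.move_gripper(.04)
p=bot.read_state()['eef_pos']; bot.move_straight([p[0],p[1],.25],v=.25)
bot.goto_joints([-1.389,.351,1.652,0,1.139,-.085]); bot.move_gripper(.07)
s=snap('top','t3');pickle.dump(s,open('t3.pkl','wb'));W=world(s)
for b in bars(s,W):print({k:np.round(v,4) for k,v in b.items()})
g=cv2.cvtColor(s['image'],cv2.COLOR_RGB2GRAY).astype(float)
m=(abs(W[...,0]-.543)<.16)&(W[...,1]>.15)&(W[...,1]<.42)&(W[...,2]>.10)
for lo in(.10,.12,.13,.14,.15,.16):
    q=m&(W[...,2]>lo)&(W[...,2]<lo+.01)
    if q.sum()>5:print('clamp z',lo,q.sum(),W[q][:,1].mean().round(3),np.ptp(W[q][:,0]).round(3))
# pocket floors
m=(abs(W[...,2]-.008)<.006)&(abs(W[...,0]-.543)<.13)&(W[...,1]>.2)&(W[...,1]<.29)
k,l,st,c=cv2.connectedComponentsWithStats(m.astype(np.uint8))
for i in range(1,k):
    if st[i,4]<60: continue
    P=W[l==i]; print('floor',st[i],P[:,0].min().round(4),P[:,0].max().round(4),P[:,1].min().round(3),P[:,1].max().round(3))
s2=snap('scene');pickle.dump(s2,open('s3.pkl','wb'))
cv2.imwrite('pics/t3c.png',cv2.resize(s['image'][170:310,130:270,::-1],None,fx=4.2,fy=4.2,interpolation=cv2.INTER_CUBIC))
E
```

```text
{'c': array([ 0.5667, -0.2663]), 'L': np.float32(119.4806), 'w': np.float32(44.279), 'yaw': np.float32(1.2068), 'z': np.float64(0.0283), 'px': array([386., 227.]), 'n': np.int32(918)}
{'c': array([ 0.5293, -0.3756]), 'L': np.float32(119.7419), 'w': np.float32(27.7057), 'yaw': np.float32(1.8717), 'z': np.float64(0.0281), 'px': array([433., 243.]), 'n': np.int32(588)}
{'c': array([ 0.431 , -0.0542]), 'L': np.float32(119.057), 'w': np.float32(27.3705), 'yaw': np.float32(1.9023), 'z': np.float64(0.0284), 'px': array([296., 284.]), 'n': np.int32(599)}
{'c': array([ 0.4254, -0.236 ]), 'L': np.float32(120.0846), 'w': np.float32(27.4783), 'yaw': np.float32(1.6707), 'z': np.float64(0.0284), 'px': array([374., 287.]), 'n': np.int32(607)}
{'c': array([0.3675, 0.4978]), 'L': np.float32(84.9353), 'w': np.float32(20.9775), 'yaw': np.float32(1.5574), 'z': np.float64(0.0268), 'px': array([ 58., 308.]), 'n': np.int32(271)}
clamp z 0.1 30 0.284 0.274
clamp z 0.12 30 0.285 0.274
clamp z 0.13 18 0.285 0.274
clamp z 0.14 107 0.335 0.214
clamp z 0.15 930 0.32 0.275
clamp z 0.16 1106 0.29 0.274
floor [161 190  26  17 423] 0.6153 0.6564 0.218 0.281
floor [160 213  26  11 280] 0.5737 0.5993 0.218 0.281
floor [159 230  26  19 473] 0.5129 0.5574 0.218 0.282
floor [158 253  26  13 306] 0.4719 0.5009 0.218 0.279
floor [158 271  26  13 329] 0.4291 0.4582 0.218 0.279
```

View pics/t3c.png

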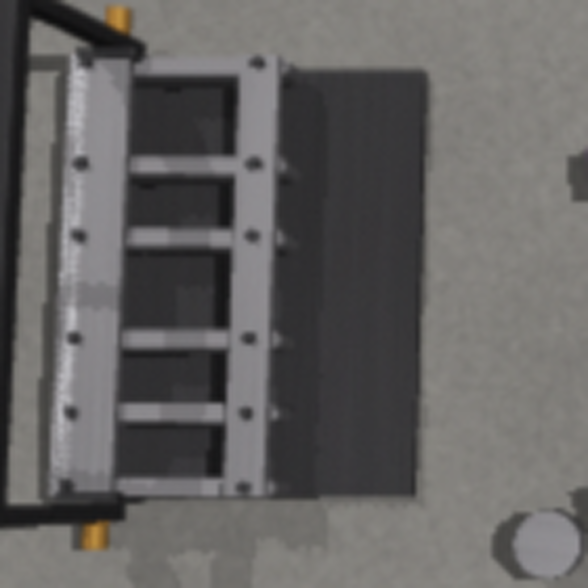

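The cassette is clear, with the clamp past upright (≈1.67 rad). The wide bar has been knocked and now touches the narrow bar at (433,243), so I'll take that narrow bar first.

```bash
cat >> h.py <<'E'
EX=np.array([-np.sin(YAW),np.cos(YAW)]); EY=np.array([-np.cos(YAW),-np.sin(YAW)])
PK=dict(wa=-.090,na=-.041,wb=.008,nb=.057,nc=.098)
def pk(name,x,dy=0): return np.array([CX,CY])+EX*(x-.056)+EY*(PK[name]+dy)
def xyz(p,z): return [p[0],p[1],z]
HOME=[-1.389,.351,1.652,0,1.139,-.085]
AI=np.pi/2+YAW
def grasp(c,psi,w,off):
    d=np.array([np.cos(psi),np.sin(psi)]); g=c+d*off
    a=best(xyz(g,.15),psi)
    bot.move_gripper(w+.03,40)
    bot.move_ptp(xyz(g,.13),quat(a))
    h=bot.move_straight(xyz(g,.004),v=.12,guard=15)
    print('down',h,F())
    if h: return None
    bot.move_gripper(w-.01,45); o=bot.read_state()['opening']; print('opening',o)
    bot.move_straight(xyz(g,.15),v=.15)
    return a
def preinsert(name,off,dy=0,gap=.008):
    p=pk(name,off-.06-gap,dy); a=best(xyz(p,.15),AI)
    bot.move_ptp(xyz(p,.15),quat(a)); print('held',bot.read_state()['opening'])
    h=bot.move_straight(xyz(p,.0135),v=.1,guard=12); print('descent',h,F()); return h
def insert(name,off,x=0.,dy=0,guard=12):
    h=bot.move_straight(xyz(pk(name,x+off,dy),.0135),v=.04,guard=guard); print('insert',h,F()); 
    return h
def release(w):
    bot.move_straight(list(bot.read_state()['eef_pos'][:2])+[.0125],v=.05)
    bot.move_gripper(w+.016); p=bot.read_state()['eef_pos']
    bot.move_straight([p[0],p[1],.075],v=.2)
def push(name,x):
    # bar centre at x; push from behind with shut fingers
    p=pk(name,x-.06-.03); a=best(xyz(p,.1),AI)
    bot.move_gripper(0.)
    bot.move_straight(xyz(p,.075),v=.2); bot.move_straight(xyz(p,.018),v=.15,guard=10)
    h=bot.move_straight(xyz(pk(name,.010),.018),v=.07,guard=25)
    e=bot.read_state()['eef_pos']; dep=(e[:2]-np.array(pk(name,0)))@EX
    print('push',h,F(),'tip rel mouth',dep.round(4))
    bot.move_straight(xyz(p,.018),v=.2); bot.move_straight(xyz(p,.16),v=.25)
E
python3 - <<'E'
from h import *
s=snap('top');B=bars(s)
b=min(B,key=lambda b:np.hypot(*(b['c']-[.529,-.376]))); print(b)
a=grasp(b['c']+[.0003,-.001],b['yaw'],.028,-.025)
if a is not None:
    if not preinsert('na',-.025):
        h=insert('na',-.025)
snap('scene','s4'); im=cv2.imread('pics/s4.png');cv2.imwrite('pics/s4c.png',cv2.resize(im[40:280,300:620],None,fx=2.4,fy=2.4))
E
```

```text
{'c': array([ 0.52939459, -0.37592798]), 'L': np.float32(119.19248), 'w': np.float32(27.693855), 'yaw': np.float32(1.8711437), 'z': np.float64(0.028234557681147243), 'px': array([433., 243.]), 'n': np.int32(588)}
down False (array([-0.7,  1. ,  0. ]), array([ 0.5375, -0.4011,  0.0048]), 18.6)
opening 0.027693541548272544
held 0.027687969393114773
descent False (array([ 0.8,  0.4, -2.8]), array([0.5851, 0.0842, 0.0141]), 23.6)
insert False (array([-0.9,  0.1, -3.3]), array([0.5846, 0.152 , 0.0135]), 25.4)
```

View pics/s4c.png

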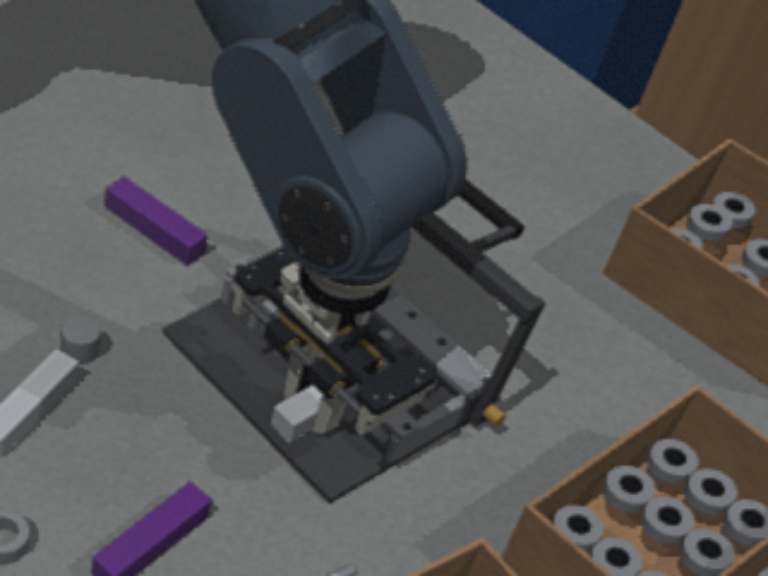

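The bar is in the mouth of pocket narrow_a with its tail at crop (300,412), and the insertion met no force. I release it and push it home, then do the wide bar.

```bash
cat >> h.py <<'E'
def find(near,wide):
    bot.goto_joints(HOME)
    B=[b for b in bars(snap('top')) if (b['w']>36)==wide and 110<b['L']<128 and b['c'][1]<.08]
    b=min(B,key=lambda b:np.hypot(*(b['c']-near))); print('found',b['c'],b['yaw'],b['L'],b['w']); return b
def tails():
    W=world(snap('top')); 
    for n in PK:
        d=W[...,:2]-np.array([CX,CY]); x=d@EX+.056; y=d@EY-PK[n]
        m=(abs(y)<.010)&(W[...,2]>.030)&(W[...,2]<.042)&(x>-.1)&(x<-.001)
        print(n,m.sum(),np.percentile(x[m],2).round(4) if m.sum()>5 else None)
E
python3 - <<'E'
from h import *
release(.028); push('na',0.)
b=find([.567,-.266],True); tails()
a=grasp(b['c']+[.0003,-.001],b['yaw'],.044,-.005)
if a is not None and not preinsert('wb',-.005):
    h=insert('wb',-.005,x=-.02)
    if not h: release(.044); push('wb',-.02)
E
```

```text
push True (array([-0.2, -9.1,  5.4]), array([0.5845, 0.1613, 0.0182]), 29.6) tip rel mouth -0.0158
found [ 0.56711426 -0.26559027] 1.2045562 119.471985 44.80533
wa 0 None
na 19 -0.0059
wb 0 None
nb 0 None
nc 0 None
down False (array([0.7, 0.2, 0. ]), array([ 0.5661, -0.2715,  0.0048]), 37.9)
opening 0.04391982754585671
held 0.0437370659431156
descent False (array([-0.1,  0.2, -5. ]), array([0.5361, 0.104 , 0.014 ]), 42.5)
insert False (array([-1.8,  0.8, -5.7]), array([0.5354, 0.1519, 0.0135]), 43.8)
push True (array([ 0.8, -8.9,  4.8]), array([0.5355, 0.1611, 0.0181]), 48.5) tip rel mouth -0.0159
```

Both bars hit the stop: the tip is at −15.8 mm and the pad half-width is 7.5 mm, so the tail is at about −8 mm as specified. Now the two remaining narrow bars.

```bash
python3 - <<'E'
from h import *
for near,n in(([.4254,-.236],'nb'),([.431,-.054],'nc')):
    b=find(near,False)
    a=grasp(b['c']+[.0003,-.001],b['yaw'],.028,-.025)
    if a is None or preinsert(n,-.025): break
    o=bot.read_state()['opening']
    if o<.025 or insert(n,-.025): break
    release(.028); push(n,0.)
else:
    bot.goto_joints(HOME); s=snap('top','t5'); tails(); print([ (b['c'],b['w']) for b in bars(s)])
    cv2.imwrite('pics/t5c.png',cv2.resize(s['image'][150:370,130:450,::-1],None,fx=2.4,fy=2.4))
E
```

```text
found [ 0.4252666 -0.2353501] 1.6706569 118.838776 27.558928
down False (array([ 0.5,  0.2, -0.2]), array([ 0.4284, -0.2615,  0.0046]), 56.1)
opening 0.02787798832389552
held 0.02784895074651112
descent False (array([-0.1,  0. , -3.4]), array([0.4871, 0.0839, 0.014 ]), 60.7)
insert False (array([-0.2, -0.2, -2.3]), array([0.4865, 0.1517, 0.0135]), 62.5)
push True (array([ -0.8, -11.9,   6.7]), array([0.4864, 0.1609, 0.0182]), 66.6) tip rel mouth -0.0159
found [ 0.43102026 -0.0541452 ] 1.900444 119.17809 27.266268
down False (array([0.3, 0.3, 0.6]), array([ 0.4398, -0.0789,  0.0045]), 74.6)
opening 0.02759021869948396
held 0.0274928854450142
descent False (array([-0.3, -0.2, -2.6]), array([0.4461, 0.0837, 0.0139]), 78.5)
insert False (array([-0.1, -0.2, -2. ]), array([0.4455, 0.1516, 0.0135]), 80.4)
push True (array([  0.1, -13.7,   7.4]), array([0.4452, 0.1607, 0.0182]), 84.5) tip rel mouth -0.016
wa 0 None
na 18 -0.0052
wb 25 -0.0056
nb 20 -0.0049
nc 18 -0.0051
[(array([0.36753314, 0.49728229]), np.float32(21.24977))]
```

```bash
ls pics/t5c.png
```

```text
pics/t5c.png
```

View pics/t5c.png

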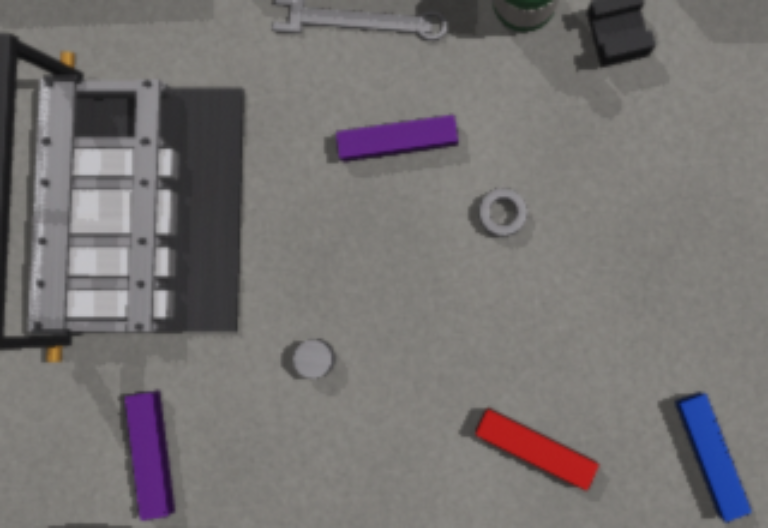

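```bash
python3 - <<'E'
from h import *
x=CX; y,z=hand(1.69); a=best([x,y,z+.1],0.)
bot.move_gripper(.045,20)
bot.move_ptp([x,y,z+.10],quat(a))
h=bot.move_straight([x,y,z-.019],v=.1,guard=10); print(h,F(),y,z)
if h: raise SystemExit
bot.move_gripper(.024)
for th in np.arange(1.62,0,-.11).tolist()+[0.0]:
    yy,zz=hand(th); h=bot.move_straight([x,yy,zz-.019],v=.1,guard=25)
    print(round(th,2),h,F())
    if h:break
bot.move_gripper(.045); p=bot.read_state()['eef_pos']; bot.move_straight([p[0],p[1],.22],v=.2)
bot.goto_joints(HOME); s=snap('top'); W=world(s); pickle.dump(s,open('t6.pkl','wb'))
m=(abs(W[...,0]-.543)<.06)&(W[...,1]>.1)&(W[...,1]<.4)&(W[...,2]>.07)
P=W[m];print(m.sum(),P[:,1].mean(),np.percentile(P[:,2],[50,90]))
tails()
im=snap('scene','s6')['image'];cv2.imwrite('pics/s6c.png',cv2.resize(im[80:280,340:600,::-1],None,fx=3,fy=3))
E
```

```text
False (array([-0.5,  0.6, -0. ]), array([0.5436, 0.3557, 0.1279]), 93.9) 0.35548771323578704 0.146191305700077
1.62 False (array([-0.5,  0.2, -0.3]), array([0.5435, 0.3468, 0.1329]), 94.7)
1.51 False (array([ 0.4, -0.4,  0.4]), array([0.5434, 0.3335, 0.1393]), 95.0)
1.4 False (array([-0.6, -0.3, -0.9]), array([0.5432, 0.3194, 0.1443]), 95.3)
1.29 False (array([-0.4,  0.3, -0.6]), array([0.5433, 0.3047, 0.1481]), 95.6)
1.18 False (array([0.1, 0.2, 0. ]), array([0.5433, 0.2896, 0.1503]), 95.9)
1.07 False (array([0.3, 1.1, 0. ]), array([0.5433, 0.2744, 0.1508]), 96.2)
0.96 False (array([-0.3, -0.1, -0.5]), array([0.5433, 0.2593, 0.1497]), 96.5)
0.85 False (array([ 0.4,  0. , -0.2]), array([0.5432, 0.2443, 0.1468]), 96.8)
0.74 False (array([-0. , -0.6,  0.7]), array([0.5432, 0.2295, 0.1422]), 97.1)
0.63 False (array([-1.2,  0.4,  0.4]), array([0.5431, 0.2156, 0.1361]), 97.4)
0.52 False (array([0.3, 0.5, 0.3]), array([0.5431, 0.2024, 0.1285]), 97.7)
0.41 False (array([-0.1, -0.1,  0.4]), array([0.543 , 0.1902, 0.1195]), 98.0)
0.3 False (array([-0.2, -0.4,  0.5]), array([0.543 , 0.1792, 0.1093]), 98.3)
0.19 False (array([ 0.7, -0. ,  0.5]), array([0.5431, 0.1693, 0.098 ]), 98.6)
0.08 False (array([-0.2,  0.3, -0.1]), array([0.543 , 0.1607, 0.0856]), 98.9)
0.0 False (array([ 0.8, -0.1,  1.5]), array([0.543 , 0.1553, 0.0761]), 99.2)
396 0.15890916108441888 [0.10581297 0.10872524]
wa 56 -0.0266
na 49 -0.0267
wb 53 -0.0268
nb 49 -0.027
nc 70 -0.0268
```

View pics/s6c.png

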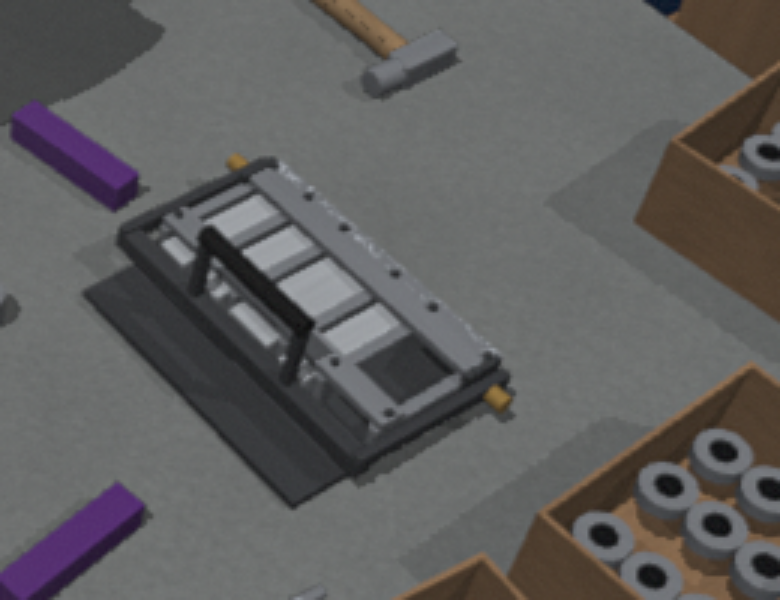

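All four bars are home and the lever is nearly shut. Handle top is at 0.106 m against a nominal 0.103, so I press it down to be sure.

```bash
python3 - <<'E'
from h import *
x=CX; y=hand(0)[0]; a=best([x,y,.2],np.pi/2)
bot.move_gripper(0.)
bot.move_ptp([x,y,.16],quat(a))
h=bot.move_straight([x,y,.085],v=.04,guard=20); print(h,F())
p=bot.read_state()['eef_pos']; bot.move_straight([p[0],p[1],.22],v=.2)
bot.goto_joints(HOME); W=world(snap('top'))
m=(abs(W[...,0]-.543)<.06)&(W[...,1]>.1)&(W[...,1]<.4)&(W[...,2]>.07)
P=W[m];print(m.sum(),P[:,1].mean(),np.percentile(P[:,2],[50,90]))
E
```

```text
True (array([-2. , -0.3, 10.1]), array([0.5435, 0.1553, 0.103 ]), 108.5)
392 0.1568134226604737 [0.10174642 0.10489408]
```

The fingertips touched at 0.103 m, exactly the shut height, so the clamp is shut. Handing in.

```bash
python3 -c "
from h import *
print(bot.hand_in())"
```

```text
the job is handed in; nothing more can be done
None
```

I handed the job in at about 110 s: all four bars on the bench (one wide, three narrow) are home against the back stop and the clamp is fully shut, but `hand_in()` returned no verdict.

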